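# Scan a specimen and click it into place under the microscope

### The job

Take the label scanner out of its stand and hold it still, pointing straight down at the middle of the striped label on the microscope's slide carrier from about 5 to 10 cm above it, for about a second, then stand it back in its stand and let go. Then grip the carrier by its upright black fin and slide it along the rail towards the objective until the spring ball of the index block clicks into the notch in the carrier's edge; finish holding the carrier still by the fin at that click, without letting go. Do not disturb the jar, the dish or the slide box.

Things in the scene. Friction and masses are not known exactly. Their poses are not given: they have to be found in the camera images.
- microscope: White and dark blue bench microscope, fixed. Origin on the bench under its rail; own y runs along the rail, z up. Base 25 mm high, x -75 to 110, y -240 to 190. The carrier goes under the objective by moving to -y. Objective axis at x 0, y -140, lower end 140 mm above the bench; the head over it covers x -40 to 40, y -240 to -100, from 210 to 400 mm up; 60 mm column at x 85, y -170.
- carrier: Aluminium plate on the microscope's rail, 60 (x) x 250 (y -135 to 115) x 12 mm, top 49 mm above the bench. Origin on its underside above the rail; axes parallel to the microscope's. Slides only along the rail, 200 mm between end stops; the click comes 90 to 180 mm from the start, 20 to 60 mm before the far stop. The rail resists with 1 to 2 N. Carries a glass slide, the label and the fin.
- grip (a point): Centre of the gripping part of the fin: 26 mm above the carrier's top. The fin is an upright black plastic block 14 mm thick (carrier x, across the rail), 36 mm long (carrier y, along the rail) and 48 mm tall above the carrier's top; grip it from above across its 14 mm, so the fingers close across the rail.
- label (a point): Centre of the white label with black stripes (36 by 26 mm) lying flat on the carrier's top face, 60 mm from the fin's centre on the side of the objective (carrier -y). z axis up.
- notch (a point): Middle of the mouth of the V-shaped notch (10 mm wide, 5 mm deep) in the carrier's -x edge (the edge beside the index block), 40 mm from the fin's centre towards the objective. The axes are the carrier's.
- index_block: Small dark steel block (26 x 22 x 24 mm) with a stud on top, clamped on the microscope's base at the -x side of the rail, at a different place along the rail each time. A 10 mm spring ball stands out of its +x face, against the carrier's edge. Origin at the bottom of that face, midway along its 22 mm; axes parallel to the microscope's. Click: notch at the same y (along the rail) as this origin.
- ball_tip (a point): Tip of the spring ball, on the carrier's edge; same y as the index block's origin. It presses with 4 to 5 N. Coming from the start, pushing takes about 2 N; over the last 5 mm the ball drops into the notch and draws the carrier forward with about 2 N, then going on takes about 5 N within 2 mm. Left free within about 3 mm of the click, the carrier centres itself.
- scanner_center (a point): Centre of the hand scanner, half-way up: a loose upright white bar with a black nose, 36 (own x) x 26 (own y) x 150 mm, 0.11 to 0.22 kg. The reading window, in its lower end 75 mm below this centre, looks along its own -z. It starts upright, nose down, loose in its stand; grasp above this centre (clear of the stand), fingers closing along its 26 mm (own y).
- scanner: The same scanner; this origin is at the middle of its nose (lower end), z up along it.
- stand_floor (a point): Centre of the inner floor of the scanner's stand, a grey open-topped holder fixed to the bench: outside 60 (x) x 50 (y) mm, inside 52 x 42 mm, rim 62 mm above the bench. This floor is 8 mm above the bench. The stand's axes are those of the scanner as it starts.
- jar: Bystander: glass jar with a steel lid, 60 mm across, 90 mm high; origin at the centre of its underside.
- petri: Bystander: clear closed dish, 92 mm across, 18 mm high; origin at the centre of its underside.
- slide_box: Bystander: wooden slide box 52 x 97 x 36 mm; origin at the centre of its underside.
Not all that is in view belongs to the job. Of the things shaped like the scanner, the white one is meant.

How it is judged:
On the way, in this order (a step that is already met when the one before it is completed fails the run):
1. the scanner is held still, pointing down at the label from 25 to 130 mm above it, its aim within 15 mm of the label's centre each way (x of label in the frame of scanner_center between -0.015 and 0.015 m and y of label in the frame of scanner_center between -0.015 and 0.015 m and z of label in the frame of scanner_center between -0.205 and -0.1 m and linear speed of scanner below 0.02 m/s and contact force between the fingers and scanner above 1 N), for 0.5 s.
2. the scanner stands in its stand again, released (x of scanner_center in the frame of stand_floor between -0.014 and 0.014 m and y of scanner_center in the frame of stand_floor between -0.014 and 0.014 m and z of scanner_center in the frame of stand_floor below 0.08 m and angle between scanner_center's own z axis and vertical below 0.2 rad and contact force between the fingers and scanner below 0.05 N and linear speed of scanner below 0.02 m/s), for 0.2 s.
3. the carrier is gripped and still, its notch on the spring ball within 2 mm (y of notch in the frame of index_block between -0.002 and 0.002 m and contact force between the fingers and carrier above 2 N and linear speed of carrier below 0.005 m/s), for 0.3 s.
At the end, for the whole second after the job is handed in: The fingers hold the carrier (more than 2 N) at rest with the notch within 2 mm of the index block's ball along the rail, and the scanner stands in its stand: within 14 mm of its middle each way, on its floor (centre less than 80 mm above it), tilted less than 0.2 rad, untouched and at rest (all of step 2 and all of step 3); the arm keeps its last pose, push and grip.
It fails at once if a bystander (jar, dish or slide box) is shifted more than 20 mm (distance of any of jar, petri, slide_box from where it was at the start of the episode above 0.02 m).
It also fails if it takes over 72 s, if anything falls off the work surface, if the arm or the gripper's body presses on something with over 40 N, if the wrist force passes 120 N, or if a joint passes its speed limit or range.

### The arm

A 6-joint arm with a two-finger parallel gripper is mounted at the origin on the work surface. World frame = base frame: x ahead of the robot, y to its left, z up, the work surface at z = 0. Lengths are in m, angles in rad, forces in N, time in s.
With the tool pointing down it reaches from about 0.325 to 1 m from the base axis. Payload 5.1 kg.
Tool frame: the origin (TCP) lies at the very end of the fingers, on their centre line; the grasp point (between the pads) lies robot.grasp_offset behind it (robot.grasp_offset is the distance from the TCP to the grasp point, in m); z points along the fingers, y is the direction in which the jaws open and shut (so a half turn about z gives the same grasp; the last joint's range is limited). The gripper opens to 85 mm and grips with 20 to 120 N. Pads are 22 mm wide; open, the fingers measure 114 mm over their backs; the gripper's body (76 mm by 85 mm) begins 54 mm behind the grasp point. The pads swing forward as they close: fully open they stand 13 mm farther back than shut.
Start: joints at [-1.252, 0.124, 1.65, -0, 1.367, -0.083], TCP at [0.254, -0.598, 0.231] pointing down, gripper open.
Joint ranges: [-2.61, 2.61], [-1.02, 2.33], [0.03, 2.71], [-1.35, 4.49], [0.32, 2.68], [-2.91, 2.91]. Speed limits (rad/s): [2.57, 2.57, 3.14, 3.14, 3.14, 3.14].

### API

Orientations are given as a rotation vector (axis times angle).
In Python, from station import robot gives the robot as it stands.
- The arm moves only by the tool carry_out, never from a script. Its argument "targets" is one flat list of numbers, 5 for each row, row after row: the closure in counts, from 0 (fully open) to 255 (shut), then the shift along the tool's x, y, z as a fraction of full scale, then the turn about the tool's z as a fraction of full scale. A call has 1 to 20 rows; each row shifts and turns the commanded pose from where the row before left it, along the tool's axes as they then stand; what a row does not reach is not made up. Full scale, the value 1, is 0.2 m for a shift and 60 degrees for a turn. A row lasts 1/10 s, in which the tool goes at most 50 mm and 8.59 degrees, less where a joint would pass 70% of its speed; a pose out of reach is approached as far as the arm can. A call with a number of a shift or a turn outside -1 to 1 is refused whole. A call with a gripper value outside its range is refused whole. The fingers move at their own pace and stop on an object; "force" is the grip in N (left out, the last holds). Time passes only in rows, so rows that do not move let the fingers close. It gives the time, the measured TCP pose, the force and the opening at its end, in the units of the state.
- robot.observe(): the state, without advancing time (a new reading comes with each control period).
- robot.get_image(name): name is "scene" or "top" or "wrist"; returns the picture (480x640x3 uint8, red, green, blue); there is no depth.
- robot.camera_params(name): a dict with "intrinsics" (3x3 intrinsics, pixels), "extrinsics" (4x4, takes a point from camera to world coordinates). Camera axes: x right, y up, looking along -z (the intrinsics and any distortion apply to the point x, -y, -z); pixel columns grow to the right and rows downward; lengths in m; the calibration is good to about 2 mm. A picture is of the moment at which its call begins: read the wrist's pose just before it. camera_params takes no time and is no camera call; for the wrist camera it gives the pose at the moment of the call.
- robot.job_done(): hands the job in, once; it reports no verdict.
Trained networks look in the newest picture that a camera, given by its name, has taken for a name from the list of things; names that differ only in an ending like _2 or _b are one class to them, and where a whole thing is asked for, a point or a joint stands for the part that bears it (a point fixed in the world has none). Each returns a list of dicts, best first, with "conf" (0 to 1); they miss things now and then, are a little off and sometimes report something else, mostly with a low value. They report only what shows in the picture. A call takes as long as a camera call. They do not tell look-alikes from the thing itself.
- robot.find_in(camera, target): "rect" ([centre column, centre row, width, height] in pixels, round what is visible of it).
- robot.outline_of(camera, target): "region" (480x640 bool, what is visible of it) and "rect" ([centre column, centre row, width, height] in pixels, round what is visible of it).
- robot.pinpoint(camera, target): "pixel" ([row, column] in pixels: a listed point, or the origin of a listed thing).
The state is a dict: "time_s": time; "qpos": joint angles; "joint_vel": joint speeds; "joint_efforts": joint torques, N m; "tcp_pos": TCP position; "tcp_rot": TCP orientation; "ft_force": force on the tool from outside, world axes, zero at the start; "ft_torque": the same for the moment, N m; "grip_width": finger opening in m.
Only numpy, scipy, OpenCV 4.12 (cv2) and the standard library are available. Lean on these libraries where they do the work, as an engineer would, in place of code of your own. Each camera call takes 0.05 s, during which the arm holds its last target.

## Working session

There is one attempt and no reset: what is moved stays moved. The work goes in short steps, Python scripts to look and compute and a tool call to move; the robot and the scene stay as the last step left them, time stands still between calls to the robot, and variables do not carry over. Pictures are saved under pics/ and viewed, and the job is handed in when it is done.

Besides the shell and the picture viewer there is one more tool, called after "Emit:" as name(argument=value, ...), one argument or row to a line, values as JSON. carry_out: Moves the arm, as the interface text tells. Its arguments: {"type":"object","properties":{"targets":{"type":"array","items":{"type":"number"}},"force":{"type":"number"}},"required":["targets"]}

```bash
mkdir -p pics; ls; python3 - <<'E'
from station import robot
import cv2
s=robot.observe(); print(s, robot.grasp_offset)
for n in ["scene","top","wrist"]:
    im=robot.get_image(n); cv2.imwrite(f"pics/{n}0.png",im[:,:,::-1])
    p=robot.camera_params(n); print(n,p)
E
```

```text
pics
{'time_s': 0.0, 'qpos': array([-1.25162635e+00,  1.24518813e-01,  1.65167242e+00, -2.13075992e-05,
        1.36752948e+00, -8.25847388e-02]), 'joint_vel': array([-0.00106393, -0.00135973,  0.00146574,  0.00012047,  0.00062363,
       -0.00089155]), 'joint_efforts': array([ 5.41815334e-04, -4.23610032e+01, -3.65452194e+01, -3.85544388e-05,
        6.91060239e-03, -5.05642078e-06]), 'tcp_pos': array([ 0.25395432, -0.59766482,  0.2300451 ]), 'tcp_rot': array([-3.07635152e+00, -6.26424725e-01,  4.26759080e-04]), 'ft_force': array([-0.26070246,  0.53784052,  0.02748821]), 'ft_torque': array([-0.02804895,  0.0162211 ,  0.02065491]), 'grip_width': 0.08513009627152625} 0.0187
scene {'intrinsics': array([[466.2558922 ,   0.        , 316.25573047],
       [  0.        , 466.2558922 , 240.61516981],
       [  0.        ,   0.        ,   1.        ]]), 'extrinsics': array([[-0.7234552 , -0.46867965,  0.50690428,  1.1385695 ],
       [ 0.69036944, -0.48942035,  0.53278303,  0.60756973],
       [-0.00161529,  0.73539588,  0.67763581,  0.84271921],
       [ 0.        ,  0.        ,  0.        
[... 187 characters left out ...]
]]), 'extrinsics': array([[ 0.03161538,  0.97126725, -0.23588215,  0.31505911],
       [-0.99948725,  0.03191885, -0.00253277, -0.01017816],
       [ 0.00506909,  0.23584127,  0.97177837,  1.17144739],
       [ 0.        ,  0.        ,  0.        ,  1.        ]])}
wrist {'intrinsics': array([[393.17745442,   0.        , 319.49992394],
       [  0.        , 393.17745442, 241.01442033],
       [  0.        ,   0.        ,   1.        ]]), 'extrinsics': array([[ 0.39081603,  0.87146283,  0.29633657,  0.32946606],
       [-0.92046599,  0.37080458,  0.12347603, -0.56545896],
       [-0.00227819, -0.32102415,  0.94706827,  0.37246481],
       [ 0.        ,  0.        ,  0.        ,  1.        ]])}
```

View pics/scene0.png

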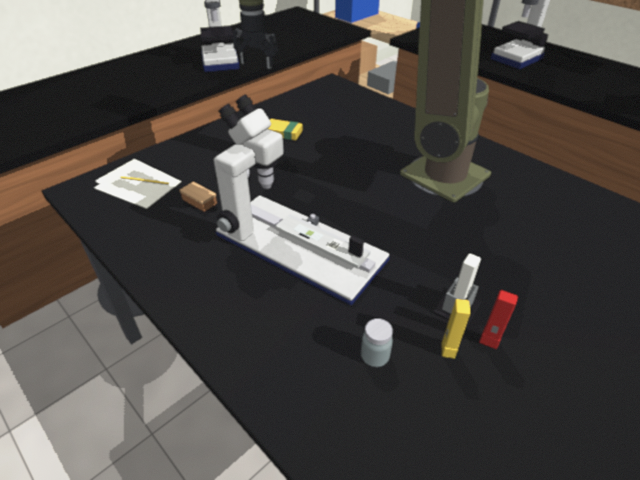

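View pics/top0.png

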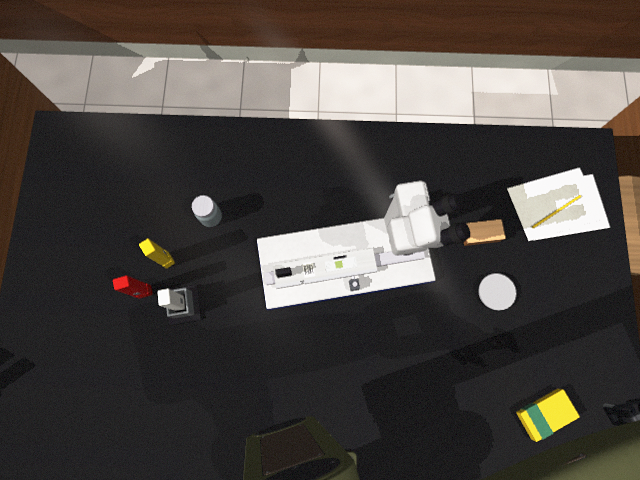

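View pics/wrist0.png

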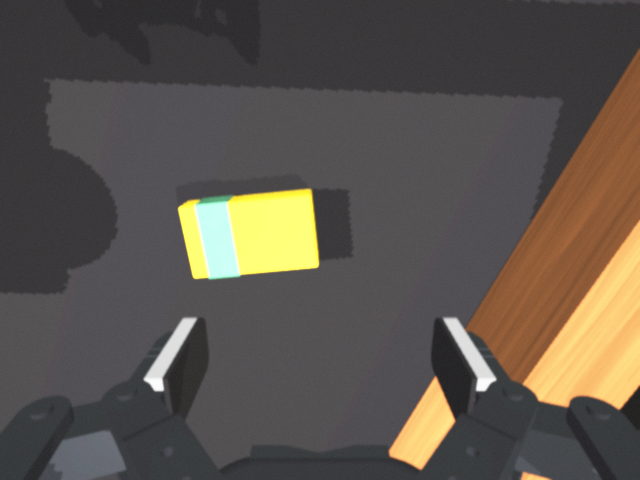

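```bash
cat > h.py <<'E'
import numpy as np, cv2
from station import robot
from scipy.spatial.transform import Rotation as R
def ray(P,px):  # px=(row,col)
    K=P["intrinsics"];E=P["extrinsics"]
    d=np.array([(px[1]-K[0,2])/K[0,0],-(px[0]-K[1,2])/K[1,1],-1.0])
    return E[:3,3],E[:3,:3]@d
def onz(P,px,z):
    o,d=ray(P,px); return o+d*(z-o[2])/d[2]
def proj(P,p):
    K=P["intrinsics"];E=P["extrinsics"]
    c=E[:3,:3].T@(np.asarray(p)-E[:3,3]); return np.array([K[1,2]-K[1,1]*c[1]/-c[2],K[0,2]+K[0,0]*c[0]/-c[2]])
def tri(obs):
    A=np.zeros((3,3));b=np.zeros(3)
    for P,px in obs:
        o,d=ray(P,px);d=d/np.linalg.norm(d);M=np.eye(3)-np.outer(d,d);A+=M;b+=M@o
    return np.linalg.solve(A,b)
E
python3 - <<'E'
from h import *
T=robot.camera_params("top");S=robot.camera_params("scene")
for n in ["scene","top"]: robot.get_image(n)
for t in ["scanner_center","scanner","stand_floor","label","notch","grip","index_block","ball_tip","microscope","carrier","jar","petri","slide_box"]:
    a=robot.pinpoint("top",t)[:4];b=robot.pinpoint("scene",t)[:4]
    print(t,[(np.round(x["pixel"],1).tolist(),round(x["conf"],2)) for x in a],[(np.round(x["pixel"],1).tolist(),round(x["conf"],2)) for x in b])
    if a and b:
        p=tri([(T,a[0]["pixel"]),(S,b[0]["pixel"])]);print("   ",p.round(4),np.round(proj(T,p)-a[0]["pixel"],1))
print(robot.observe()["time_s"])
E
```

```text
scanner_center [([255.1, 158.8], 0.8), ([301.2, 169.8], 0.67), ([285.8, 135.2], 0.62), ([269.1, 332.9], 0.26)] [([283.2, 460.5], 0.92), ([321.9, 498.1], 0.9), ([331.9, 451.9], 0.75), ([239.4, 323.7], 0.16)]
    [0.5178 0.3545 0.1662] [ 1.1 -2.2]
scanner [([294.4, 145.8], 0.9), ([305.9, 182.0], 0.71), ([279.7, 351.3], 0.68), ([260.9, 166.2], 0.66)] [([352.0, 447.8], 0.85), ([307.8, 456.4], 0.68), ([342.7, 490.1], 0.59)]
    [ 0.483   0.4094 -0.0442] [-9.1 15.5]
stand_floor [([303.4, 185.3], 0.97)] [([303.7, 456.1], 0.75)]
    [0.4315 0.328  0.0089] [ 0.3 -0.6]
label [([269.6, 304.3], 0.88), ([213.6, 207.5], 0.39)] [([241.6, 334.9], 0.96), ([245.1, 355.4], 0.21)]
    [0.5202 0.0298 0.06  ] [-0.9  1.2]
notch [([284.9, 301.5], 0.7), ([273.7, 279.2], 0.28)] [([243.1, 348.6], 0.78)]
    [0.4838 0.0386 0.0381] [-0.1  0.1]
grip [([271.3, 276.5], 0.76)] [([247.7, 354.8], 0.61), ([229.1, 310.8], 0.46)]
    [0.5127 0.0926 0.0771] [-1.7  2.3]
index_block [([279.5, 351.0], 0.65)] [([228.8, 310.9], 0.41)]
    [ 0.503  -0.0824  0.0216] [ 0.2 -0.3]
ball_tip [([275.7, 352.0], 0.66)] [([221.8, 310.3], 0.56)]
    [ 0.507  -0.0819  0.0492] [ 0.6 -0.7]
microscope [([267.8, 336.6], 0.83)] [([247.6, 311.1], 0.9)]
    [ 0.5359 -0.0467 -0.0016] [ 0.2 -0.2]
carrier [([268.5, 320.7], 0.9)] [([240.6, 325.0], 0.96)]
    [ 0.5246 -0.0064  0.043 ] [ 0.1 -0.2]
jar [([213.9, 209.7], 0.96)] [([353.9, 374.6], 0.86)]
    [0.6667 0.2875 0.0064] [ 0.1 -0.1]
petri [([293.8, 493.1], 0.84), ([301.0, 173.8], 0.75), ([213.0, 211.4], 0.15)] []
slide_box [([235.4, 481.2], 0.91)] [([202.9, 196.9], 0.87)]
    [ 0.6393 -0.4275 -0.0131] [-0.6  0.7]
1.55
```

```bash
python3 - <<'E'
from h import *
T=robot.camera_params("top");S=robot.camera_params("scene")
p=tri([(T,(301.2,169.8)),(S,(283.2,460.5))]);print(p,proj(T,p))
im=cv2.imread("pics/top0.png"); 
a=cv2.resize(im[270:330,140:220],None,fx=9,fy=9,interpolation=cv2.INTER_CUBIC);cv2.imwrite("pics/c1.png",a)
a=cv2.resize(im[215:315,255:445],None,fx=4.2,fy=4.2,interpolation=cv2.INTER_CUBIC);cv2.imwrite("pics/c2.png",a)
E
```

```text
[0.4328584  0.3341395  0.08446251] [299.5041645  172.98738414]
```

View pics/c1.png

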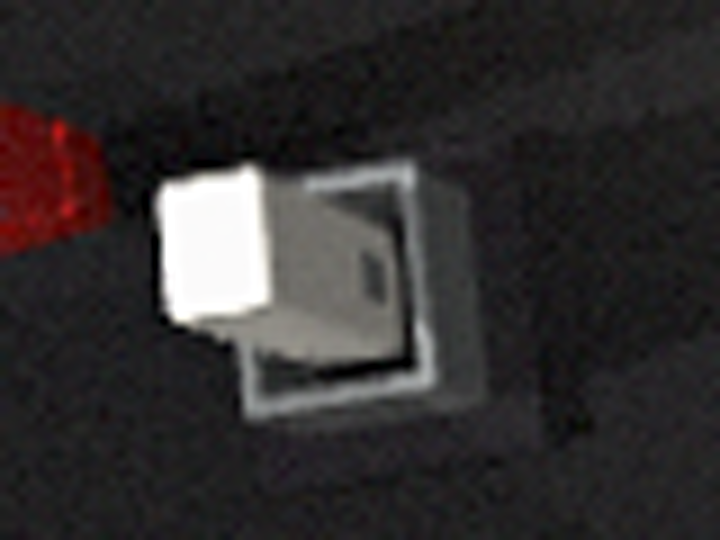

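View pics/c2.png

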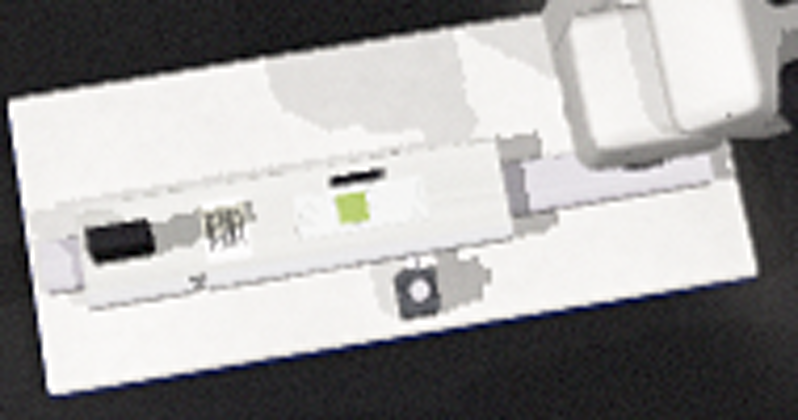

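```bash
python3 - <<'E'
from h import *
T=robot.camera_params("top")
def c1(x,y,z): return onz(T,((y+.5)/9+270-.5,(x+.5)/9+140-.5),z)
def c2(x,y,z): return onz(T,((y+.5)/4.2+215-.5,(x+.5)/4.2+255-.5),z)
def yaw(a,b): d=b-a; return np.degrees(np.arctan2(d[1],d[0]))
A,B,C=c2(8,100,.025),c2(50,393,.025),c2(758,274,.025)
print("base",A,B,C,np.linalg.norm(A-B),np.linalg.norm(C-B),"x ax",yaw(B,A),"y ax",yaw(C,B)-90)
A,B,C=c1(412,160,.062),c1(436,387,.062),c1(248,416,.062)
print("stand",A,B,C,np.linalg.norm(A-B),np.linalg.norm(C-B),yaw(B,A),yaw(B,C)-90,"ctr",(A+C)/2)
P=[c1(160,177,.158),c1(262,163,.158),c1(272,310,.158),c1(172,325,.158)]
print("scan",np.mean(P,0),np.linalg.norm(P[0]-P[1]),np.linalg.norm(P[1]-P[2]),yaw(P[2],P[1]),yaw(P[3],P[0]),yaw(P[1],P[0])-90,yaw(P[2],P[3])-90)
print("fin top",np.mean([c2(*q,.097) for q in [(86,228),(152,219),(156,253),(93,263)]],0), "edge",yaw(c2(510,240,.049),c2(90,308,.049))-90)
print("label",c2(231,229,.049),"stud",c2(419,290,.052),"notch",c2(198,283,.049),"ball",c2(419,262,.043))
E
```

```text
base [0.60040298 0.15822293 0.025     ] [0.42548443 0.12244159 0.025     ] [ 0.50893631 -0.2919239   0.025     ] 0.17854076238534014 0.4226854374756018 x ax 11.560929578320025 y ax 11.386864446878405
stand [0.4652334  0.31491587 0.062     ] [0.40573517 0.30262426 0.062     ] [0.39664236 0.35097842 0.062     ] 0.06075460765607467 0.049201669399940244 11.672407365085324 10.649874380121318 ctr [0.43093788 0.33294714 0.062     ]
scan [0.43051207 0.33184015 0.158     ] 0.02464324949966443 0.0359190495362923 10.050537162026618 11.098592566338576 9.809363376327227 10.463547605626317
fin top [0.503988   0.07926995 0.097     ] edge 11.138443300271405
label [0.52139411 0.02012436 0.049     ] stud [ 0.48870456 -0.08956325  0.052     ] notch [0.48910875 0.0379889  0.049     ] ball [ 0.50654835 -0.08995352  0.043     ]
```

```bash
cat >> h.py <<'E'
def plan(target,yaw_deg=None):
    """remaining shift in present tool axes (fractions of .2) and turn fraction; yaw= world heading of tool x"""
    s=robot.observe();M=R.from_rotvec(s["tcp_rot"]).as_matrix()
    y=np.degrees(np.arctan2(M[1,0],M[0,0]))
    d=M.T@(np.asarray(target)-s["tcp_pos"])
    print("t",round(s["time_s"],2),"pos",s["tcp_pos"].round(4),"yaw",y.round(2),"tilt",np.degrees(np.arccos(-M[2,2])).round(2),"q",s["qpos"].round(2),"F",s["ft_force"].round(2),"w",round(s["grip_width"],4))
    print("shift frac",(d/.2).round(4),"turn frac", None if yaw_deg is None else ((-(yaw_deg-y)+180)%360-180)/60)
    return M
E
python3 - <<'E'
from h import *
print(plan([.431,.332,.26],11.2).round(3))
E
```

```text
t 1.55 pos [ 0.2541 -0.5982  0.2313] yaw 23.02 tilt 0.0 q [-1.25  0.12  1.65 -0.    1.37 -0.08] F [0.75 0.45 0.5 ] w 0.0857
shift frac [ 2.6327 -3.935  -0.1434] turn frac 0.19697939416471164
[[ 0.92   0.391 -0.   ]
 [ 0.391 -0.92   0.   ]
 [-0.    -0.    -1.   ]]
```

Emit:
carry_out(
  targets=[0,0,0,-0.07,0.1,0,0,0,-0.07,0.097,0,0.093,-0.231,0,0,0,0.093,-0.231,0,0,0,0.093,-0.231,0,0,0,0.093,-0.231,0,0,0,0.093,-0.231,0,0,0,0.093,-0.231,0,0,0,0.093,-0.231,0,0,0,0.093,-0.231,0,0,0,0.093,-0.231,0,0,0,0.093,-0.231,0,0,0,0.093,-0.231,0,0,0,0.093,-0.231,0,0,0,0.093,-0.231,0,0,0,0.093,-0.231,0,0,0,0.093,-0.231,0,0,0,0.093,-0.231,0,0,0,0.093,-0.231,0,0,0,0.093,-0.231,0,0],
)

```text
time_s: 3.55
tcp_pos: [0.4209, 0.2849, 0.2596]
tcp_rot: [-3.126, -0.308, -0.002]
ft_force: [0.8, -0.3, -0.2]
grip_width: 0.0856
```

```bash
python3 - <<'E'
from h import *
plan([.431,.332,.26],11.2)
E
```

```text
t 3.55 pos [0.4209 0.2849 0.2596] yaw 11.25 tilt 0.06 q [ 0.49 -0.21  1.93 -0.    1.43  1.86] F [ 0.77 -0.31 -0.22] w 0.0856
shift frac [ 0.0953 -0.2209 -0.0019] turn frac 0.000870281938233101
```

Emit:
carry_out(
  targets=[0,0.06,-0.14,0,0,0,0,0,0,0],
)

```text
time_s: 3.75
tcp_pos: [0.4273, 0.3155, 0.2589]
tcp_rot: [-3.126, -0.313, 0.001]
ft_force: [-0.7, 0.0, 0.1]
grip_width: 0.0856
```

```bash
python3 - <<'E'
from h import *
plan([.431,.332,.26],11.2)
P=robot.camera_params("wrist");im=robot.get_image("wrist");cv2.imwrite("pics/w1.png",im[:,:,::-1])
np.savez("w1.npz",K=P["intrinsics"],E=P["extrinsics"])
for t in ["scanner_center","stand_floor"]:print(t,robot.pinpoint("wrist",t)[:3])
E
```

```text
t 3.75 pos [0.4273 0.3155 0.2589] yaw 11.44 tilt 0.05 q [ 0.53 -0.16  1.88  0.    1.42  1.91] F [-0.7   0.03  0.12] w 0.0856
shift frac [ 0.0345 -0.0774 -0.0053] turn frac 0.003954543986416563
scanner_center [{'pixel': [144.6, 182.2], 'conf': 0.9}, {'pixel': [45.3, 258.1], 'conf': 0.72}, {'pixel': [203.4, 293.8], 'conf': 0.66}]
stand_floor [{'pixel': [204.7, 297.5], 'conf': 0.33}]
```

View pics/w1.png

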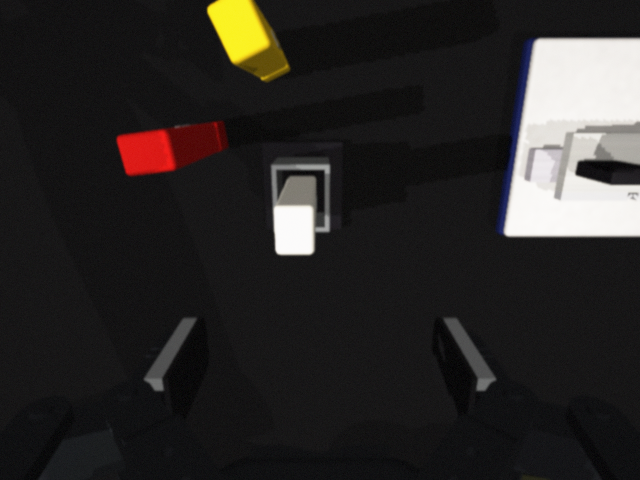

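```bash
python3 - <<'E'
from h import *
z=np.load("w1.npz");P=dict(intrinsics=z["K"],extrinsics=z["E"])
q=[(207,275),(207,316),(254,277),(254,314)]
W=[onz(P,a,.158) for a in q];print(np.round(W,4),np.mean(W,0))
print("stand",np.mean([onz(P,a,.062) for a in [(162,271),(162,331),(231,331)]],0),(onz(P,(162,271),.062)+onz(P,(231,331),.062))/2)
print("red",[onz(P,a,.15).round(3) for a in [(135,118),(172,128),(128,168),(170,178)]])
c=np.mean(W,0); s=robot.observe(); th=np.radians(11.2)
d=c-s["tcp_pos"]; print("tool x,y to scanner",(d[:2]@[np.cos(th),np.sin(th)]).round(4),(d[:2]@[np.sin(th),-np.cos(th)]).round(4))
E
```

```text
[[0.4434 0.3481 0.158 ]
 [0.4486 0.3226 0.158 ]
 [0.4122 0.3416 0.158 ]
 [0.4171 0.3177 0.158 ]] [0.43034144 0.33251393 0.158     ]
stand [0.44289837 0.32651215 0.062     ] [0.43116515 0.33274158 0.062     ]
red [array([0.467, 0.451, 0.15 ]), array([0.445, 0.444, 0.15 ]), array([0.477, 0.421, 0.15 ]), array([0.453, 0.413, 0.15 ])]
tool x,y to scanner 0.007 -0.0195
```

Emit:
carry_out(
  targets=[0,0.033,-0.097,0,0.003,0,0,0,0.1,0,0,0,0,0.2,0,0,0,0,0.2,0,0,0,0,0.15,0,0,0,0,0.1,0,0,0,0,0.05,0,0,0,0,0,0],
)

```text
time_s: 4.7
tcp_pos: [0.4295, 0.3312, 0.0982]
tcp_rot: [3.126, 0.299, -0.003]
ft_force: [0.7, -0.5, -0.9]
grip_width: 0.0852
```

```bash
python3 - <<'E'
from h import *
plan([.4303,.3325,.098],11.2)
P=robot.camera_params("wrist");im=robot.get_image("wrist");cv2.imwrite("pics/w2.png",im[:,:,::-1])
E
```

```text
t 4.7 pos [0.4295 0.3312 0.0982] yaw 10.94 tilt 0.14 q [ 0.56  0.01  2.   -0.    1.13  1.94] F [ 0.68 -0.49 -0.87] w 0.0852
shift frac [ 0.0053 -0.0054  0.001 ] turn frac -0.004340057515596621
```

View pics/w2.png

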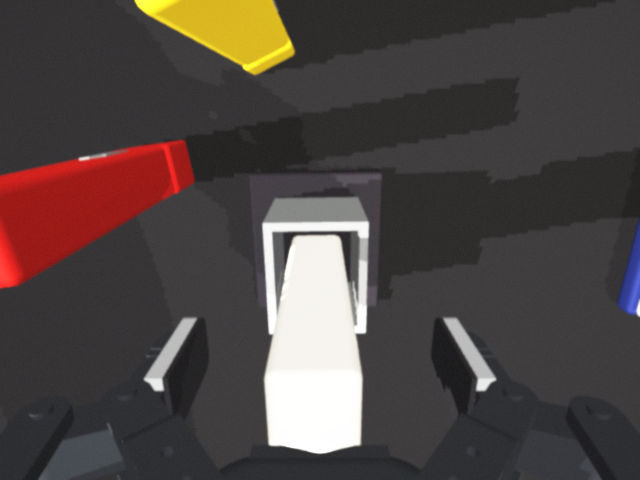

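The scanner is between the open fingers (column ~315 vs 320). Closing.

Emit:
carry_out(
  targets=[255,0,0,0,0,255,0,0,0,0,255,0,0,0,0,255,0,0,0,0,255,0,0,0,0,255,0,0,0,0,255,0,0,0,0],
  force=40,
)

```text
time_s: 5.45
tcp_pos: [0.4305, 0.333, 0.1001]
tcp_rot: [-3.126, -0.302, -0.002]
ft_force: [-0.5, 0.8, 4.2]
grip_width: 0.0256
```

Emit:
carry_out(
  targets=[255,0,0,-0.05,0,255,0,0,-0.1,0,255,0,0,-0.15,0,255,0,0,-0.15,0,255,0,0,-0.15,0,255,0,0,-0.05,0,255,0.02,0.1,0,0,255,0.02,0.2,0,0,255,0.02,0.2,0,0,255,0.02,0.2,0,0,255,0.02,0.2,0,0,255,0.02,0.15,0,0,255,0.005,0.07,0,0,255,0,0,0,0,255,0,0,0,0],
)

```text
time_s: 6.95
tcp_pos: [0.4969, 0.118, 0.2286]
tcp_rot: [-3.126, -0.301, 0.002]
ft_force: [0.3, -0.2, -1.4]
grip_width: 0.0252
```

```bash
python3 - <<'E'
from h import *
plan([.518,.0203,.23],11.2)
P=robot.camera_params("wrist");im=robot.get_image("wrist");cv2.imwrite("pics/w3.png",im[:,:,::-1])
np.savez("w3.npz",K=P["intrinsics"],E=P["extrinsics"])
for t in ["label","scanner"]:
  for r in robot.pinpoint("wrist",t)[:3]: print(t,r,onz(P,r["pixel"],.049))
E
```

```text
t 6.95 pos [0.4969 0.118  0.2286] yaw 11.01 tilt 0.09 q [ 0.13 -0.19  1.96  0.    1.37  1.51] F [ 0.26 -0.19 -1.41] w 0.0252
shift frac [ 0.0101  0.4998 -0.0077] turn frac -0.0031219063941454314
label {'pixel': [208.0, 435.3], 'conf': 0.61} [0.51723804 0.02369438 0.049     ]
scanner {'pixel': [89.8, 31.5], 'conf': 0.66} [0.54769354 0.35299515 0.049     ]
scanner {'pixel': [241.7, 316.5], 'conf': 0.55} [0.46878539 0.1159633  0.049     ]
```

View pics/w3.png

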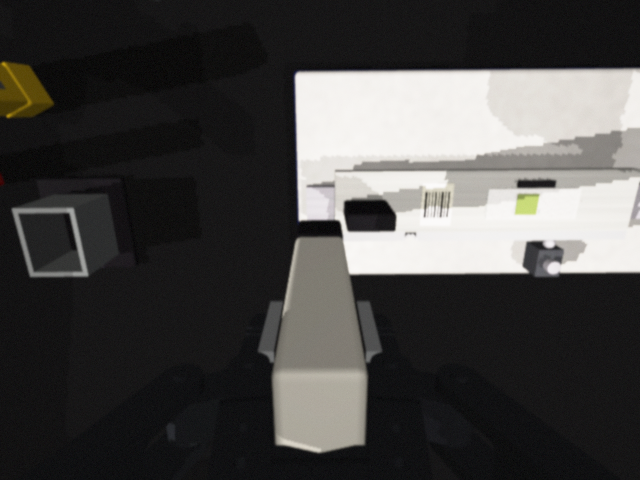

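```bash
python3 - <<'E'
from h import *
z=np.load("w3.npz");P=dict(intrinsics=z["K"],extrinsics=z["E"])
th=np.radians(11.2);X=np.array([np.cos(th),np.sin(th)]);Y=np.array([-np.sin(th),np.cos(th)])
pts=dict(label=((203.5,437),.049),notch=((234,410.5),.049),ball=((244,548),.043),stud=((268,553),.052),fintopNear=((229,371),.097),stand=((242,51),.062))
for k,(a,h) in pts.items():
    p=onz(P,a,h);print(k,p.round(4),"u",(p[:2]@X).round(4),"v",(p[:2]@Y).round(4))
print("nose proj at current", proj(P,[.4969,.118,.138]))
for a in [(240,299),(241,343),(222,303),(222,341)]: print(onz(P,a,.1385))
plan([*onz(P,(203.5,437),.049)[:2],.2286],11.2)
E
```

```text
label [0.5212 0.0234 0.049 ] u 0.5159 v -0.0783
notch [0.4911 0.0381 0.049 ] u 0.4891 v -0.058
ball [ 0.5037 -0.0851  0.043 ] u 0.4776 v -0.1813
stud [ 0.4855 -0.0917  0.052 ] u 0.4584 v -0.1843
fintopNear [0.5022 0.0816 0.097 ] u 0.5085 v -0.0175
stand [0.4307 0.3331 0.062 ] u 0.4872 v 0.2431
nose proj at current [245.51044229 320.51316778]
[0.49808359 0.13188745 0.1385    ]
[0.50268239 0.10484528 0.1385    ]
[0.51003202 0.13150967 0.1385    ]
[0.51448825 0.10863082 0.1385    ]
t 7.1 pos [0.497  0.1187 0.2291] yaw 11.12 tilt 0.04 q [ 0.13 -0.19  1.96  0.    1.37  1.51] F [-0.72  0.31 -1.32] w 0.0254
shift frac [0.0268 0.4908 0.0021] turn frac -0.0013884516483334626
```

Emit:
carry_out(
  targets=[255,0.03,0.1,0,0,255,0,0.15,0,0,255,0,0.15,0,0,255,0,0.085,0,0,255,0,0,0,0,255,0,0,0,0,255,0,0,0,0],
)

```text
time_s: 7.8
tcp_pos: [0.5217, 0.0247, 0.2293]
tcp_rot: [-3.126, -0.304, 0.0]
ft_force: [0.2, -0.7, -0.8]
grip_width: 0.026
```

```bash
python3 - <<'E'
from h import *
plan([.521,.0229,.2286],11.2)
P=robot.camera_params("wrist");im=robot.get_image("wrist");cv2.imwrite("pics/w4.png",im[:,:,::-1])
im=robot.get_image("scene");cv2.imwrite("pics/s4.png",cv2.resize(im[150:330,240:480,::-1],None,fx=3,fy=3))
E
```

```text
t 7.8 pos [0.5217 0.0247 0.2293] yaw 11.11 tilt 0.02 q [-0.06 -0.16  1.93  0.    1.37  1.32] F [ 0.22 -0.68 -0.77] w 0.026
shift frac [-0.0051  0.008   0.0033] turn frac -0.0015288253079835574
```

View pics/w4.png

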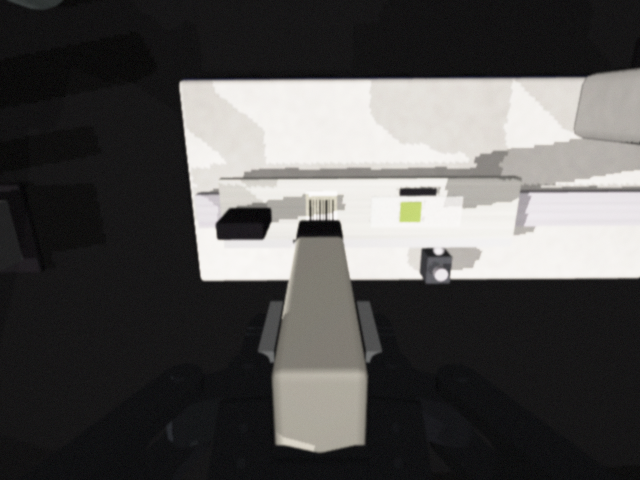

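View pics/s4.png

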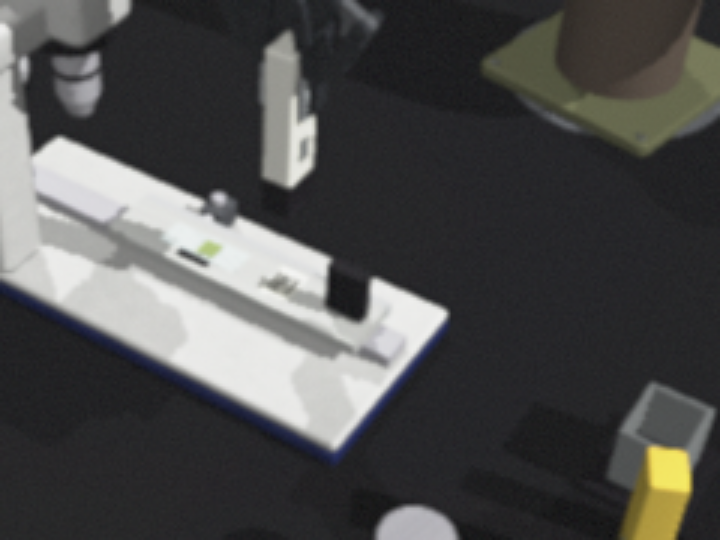

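```bash
python3 - <<'E'
from h import *
s=robot.observe();p=s["tcp_pos"];P=robot.camera_params("wrist");X=np.array([.981,.194])
for du in(.013,0): print(proj(P,[*(p[:2]+X*du),.049]))
T=robot.camera_params("scene"); print("scene nose proj crop",[((proj(T,[p[0],p[1],z])-[150,240])*3)[::-1].round() for z in (.138,.288,.049)])
E
```

```text
[195.12198752 320.22303494]
[210.2920552  320.23818257]
scene nose proj crop [array([286., 200.]), array([291.,  39.]), array([283., 283.])]
```

Emit:
carry_out(
  targets=[255,0,0,0,0,255,0,0,0,0,255,0,0,0,0,255,0,0,0,0,255,0,0,0,0,255,0,0,0,0],
)

```text
time_s: 8.5
tcp_pos: [0.5219, 0.0235, 0.2294]
tcp_rot: [-3.127, -0.302, -0.0]
ft_force: [0.7, 0.0, -1.4]
grip_width: 0.0254
```

Emit:
carry_out(
  targets=[255,0,0,0,0,255,0,0,0,0,255,0,0,0,0,255,-0.016,-0.1,0,0,255,-0.016,-0.2,0,0,255,-0.016,-0.2,0,0,255,-0.016,-0.2,0,0,255,-0.016,-0.2,0,0,255,-0.016,-0.2,0,0,255,-0.016,-0.2,0,0,255,-0.016,-0.2,0,0,255,-0.016,-0.1,0,0,255,0,0,0,0,255,0,0,0,0,255,0,0,0,0],
)

```text
time_s: 10.0
tcp_pos: [0.4328, 0.3313, 0.2292]
tcp_rot: [3.127, 0.3, -0.0]
ft_force: [-0.4, -0.6, -2.8]
grip_width: 0.0258
```

```bash
python3 - <<'E'
from h import *
plan([.4305,.333,.100],11.2)
P=robot.camera_params("wrist");im=robot.get_image("wrist");cv2.imwrite("pics/w5.png",im[:,:,::-1])
im=robot.get_image("top");cv2.imwrite("pics/t5.png",cv2.resize(im[240:360,100:260,::-1],None,fx=4.5,fy=4.5))
im=robot.get_image("scene");cv2.imwrite("pics/s5.png",cv2.resize(im[200:360,360:560,::-1],None,fx=3.5,fy=3.5))
E
```

```text
t 10.0 pos [0.4328 0.3313 0.2292] yaw 10.97 tilt 0.02 q [ 0.56 -0.11  1.89 -0.    1.36  1.93] F [-0.45 -0.6  -2.78] w 0.0258
shift frac [-0.0094 -0.0106  0.6462] turn frac -0.0038549665189412017
```

View pics/w5.png

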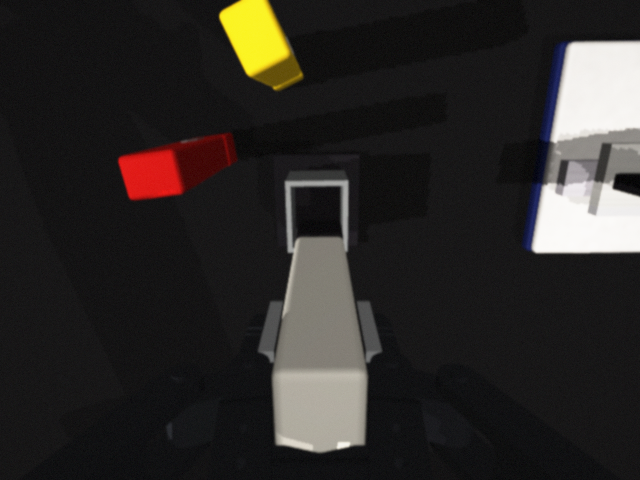

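View pics/s5.png

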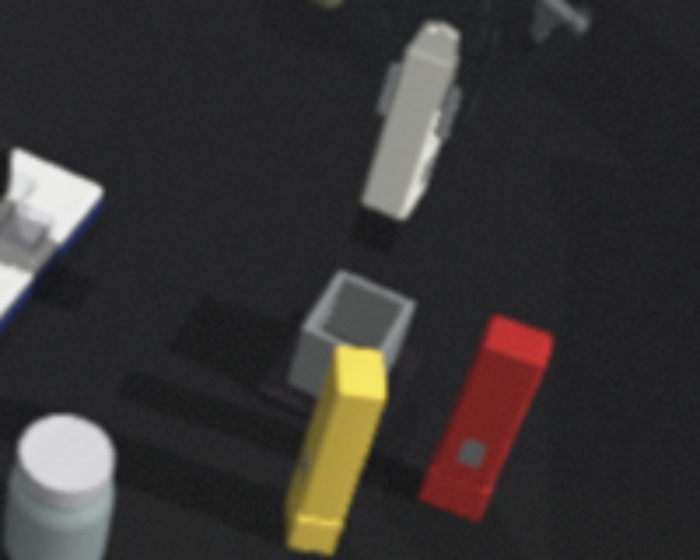

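```bash
python3 - <<'E'
from h import *
s=robot.observe();p=s["tcp_pos"];P=robot.camera_params("wrist");X=np.array([.981,.194])
for du in(.018,-.018):
  for z in (.1375,.2875): print(du,z,proj(P,[*(p[:2]+X*du),z]))
print(onz(P,(215,317),.062), [onz(P,a,.062).round(4) for a in [(180,286),(180,349),(250,288),(250,347)]])
E
```

```text
0.018 0.1375 [217.36761323 320.190769  ]
0.018 0.2875 [373.03369145 320.8240549 ]
-0.018 0.1375 [271.27640132 320.42298084]
-0.018 0.2875 [479.40254551 321.28609461]
[0.43176779 0.3336327  0.062     ] [array([0.4552, 0.363 , 0.062 ]), array([0.4646, 0.3142, 0.062 ]), array([0.3974, 0.3518, 0.062 ]), array([0.4068, 0.3033, 0.062 ])]
```

Emit:
carry_out(
  targets=[255,-0.005,-0.01,0.05,0,255,0,0,0.12,0,255,0,0,0.14,0,255,0,0,0.12,0,255,0,0,0.1,0,255,0,0,0.06,0,255,0,0,0.04,0,255,0,0,0.01,0,255,0,0,0,0,255,0,0,0,0],
)

```text
time_s: 11.15
tcp_pos: [0.4318, 0.3343, 0.1025]
tcp_rot: [-3.126, -0.302, -0.003]
ft_force: [-0.0, -0.1, -1.2]
grip_width: 0.0255
```

```bash
python3 - <<'E'
from h import *
plan([.4305,.333,.100],11.2)
E
```

```text
t 11.15 pos [0.4318 0.3343 0.1025] yaw 11.02 tilt 0.12 q [0.56 0.01 2.   0.   1.13 1.94] F [-0.01 -0.14 -1.24] w 0.0255
shift frac [-0.0077  0.0054  0.0127] turn frac -0.0029702352134563627
```

Emit:
carry_out(
  targets=[255,0,0,0.01,0,255,0,0,0,0,255,0,0,0,0],
)

```text
time_s: 11.45
tcp_pos: [0.4316, 0.3342, 0.1001]
tcp_rot: [-3.126, -0.302, -0.002]
ft_force: [0.3, 1.4, -0.4]
grip_width: 0.0255
```

Emit:
carry_out(
  targets=[150,0,0,0,0,100,0,0,0,0,0,0,0,0,0,0,0,0,0,0,0,0,0,0,0,0,0,0,0,0],
)

```text
time_s: 12.05
tcp_pos: [0.4311, 0.3339, 0.0993]
tcp_rot: [3.127, 0.302, -0.0]
ft_force: [-0.6, 0.3, -0.2]
grip_width: 0.0854
```

```bash
python3 - <<'E'
from h import *
plan([.4305,.333,.100],11.2)
im=robot.get_image("wrist");cv2.imwrite("pics/w6.png",im[:,:,::-1])
E
```

```text
t 12.05 pos [0.4311 0.3339 0.0993] yaw 11.02 tilt 0.0 q [ 0.56  0.01  2.   -0.    1.13  1.94] F [-0.6   0.28 -0.24] w 0.0854
shift frac [-0.0036  0.0037 -0.0034] turn frac -0.002959656631683553
```

View pics/w6.png

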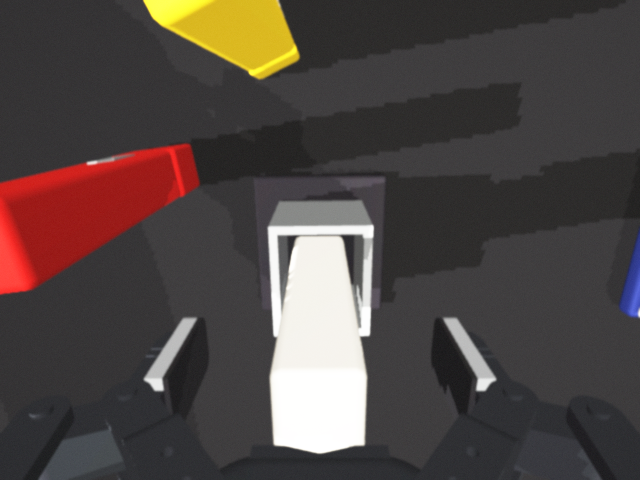

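Emit:
carry_out(
  targets=[0,0,0,-0.1,0,0,0,0,-0.2,0,0,0,0,-0.2,0,0,0,0,-0.2,0,0,0,0,-0.05,0,0,0.015,0.1,0,0,0,0.015,0.2,0,0,0,0.015,0.2,0,0,0,0.015,0.2,0,0,0,0.015,0.2,0,0,0,0.015,0.2,0,0,0,0.015,0.15,0,0,0,0.015,0.06,0,0,0,0,0,0,0,0,0,0,0,0],
)

```text
time_s: 13.6
tcp_pos: [0.5044, 0.0819, 0.2488]
tcp_rot: [-3.126, -0.302, 0.002]
ft_force: [0.9, 0.2, -0.1]
grip_width: 0.0852
```

```bash
python3 - <<'E'
from h import *
plan([.506,.0807,.07],11.2)
P=robot.camera_params("wrist");im=robot.get_image("wrist");cv2.imwrite("pics/w7.png",im[:,:,::-1])
np.savez("w7.npz",K=P["intrinsics"],E=P["extrinsics"])
im=robot.get_image("top");cv2.imwrite("pics/t7.png",cv2.resize(im[240:360,100:260,::-1],None,fx=4.5,fy=4.5))
for t in ["grip","notch","ball_tip"]:
  for r in robot.pinpoint("wrist",t)[:2]: print(t,r)
E
```

```text
t 13.6 pos [0.5044 0.0819 0.2488] yaw 11.03 tilt 0.07 q [ 0.06 -0.2   1.93  0.    1.41  1.43] F [ 0.87  0.2  -0.1 ] w 0.0852
shift frac [0.0074 0.0083 0.8939] turn frac -0.002867868006124278
grip {'pixel': [211.0, 323.0], 'conf': 0.94}
grip {'pixel': [195.9, 418.0], 'conf': 0.17}
notch {'pixel': [230.4, 363.8], 'conf': 0.64}
ball_tip {'pixel': [231.2, 496.9], 'conf': 0.59}
```

View pics/w7.png

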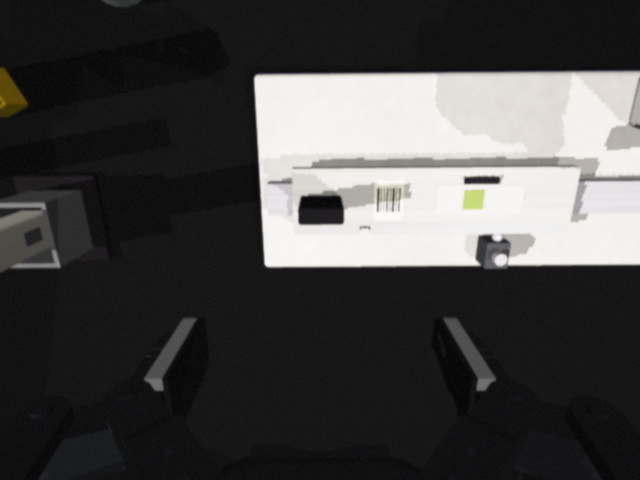

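View pics/t7.png

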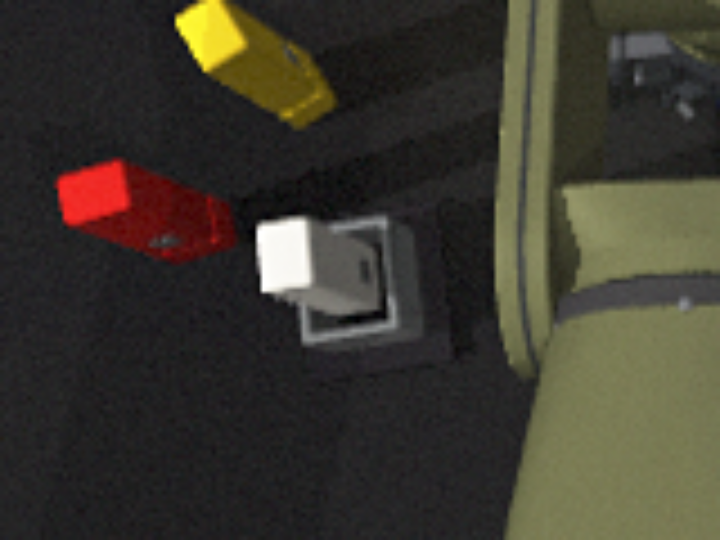

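```bash
python3 - <<'E'
from h import *
z=np.load("w7.npz");P=dict(intrinsics=z["K"],extrinsics=z["E"])
th=np.radians(11.2);X=np.array([np.cos(th),np.sin(th)]);Y=np.array([-np.sin(th),np.cos(th)])
im=cv2.imread("pics/w7.png");cv2.imwrite("pics/c7.png",cv2.resize(im[150:280,255:515],None,fx=3,fy=3,interpolation=cv2.INTER_CUBIC))
pts=dict(finlow=((223,321.5),.097),finmid=((209.5,321.5),.097),finBase=((197,321.5),.049),label=((201,388),.049),notch=((227.5,364.5),.049),grip=((211,323),.075),ball=((232,497),.043),stud=((259,500.5),.052))
for k,(a,h) in pts.items():
    p=onz(P,a,h);print(k,p.round(4),"u",(p[:2]@X).round(4),"v",(p[:2]@Y).round(4))
E
```

```text
finlow [0.5016 0.0805 0.097 ] u 0.5077 v -0.0185
finmid [0.5122 0.0826 0.097 ] u 0.5185 v -0.0185
finBase [0.5114 0.0823 0.049 ] u 0.5177 v -0.0186
label [0.5192 0.0237 0.049 ] u 0.5139 v -0.0776
notch [0.4913 0.0385 0.049 ] u 0.4894 v -0.0576
grip [0.5057 0.08   0.075 ] u 0.5116 v -0.0198
ball [ 0.5089 -0.084   0.043 ] u 0.4829 v -0.1812
stud [ 0.4865 -0.0912  0.052 ] u 0.4596 v -0.1839
```

View pics/c7.png

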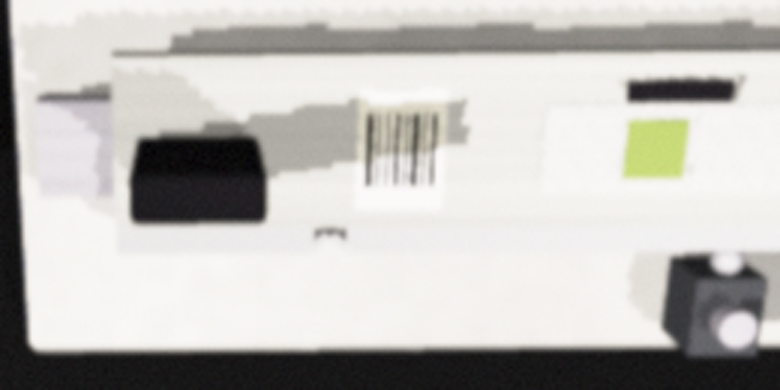

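Emit:
carry_out(
  targets=[0,0,0,0,-0.137,0,0,0,0,-0.137,0,0,0,0,-0.137,0,0,0,0,-0.137,0,0,0,0,-0.137,0,0,0,0,-0.137,0,0,0,0,-0.137,0,0,0,0,-0.137,0,0,0,0,-0.137,0,0,0,0,-0.137,0,0,0,0,-0.134,0,0,0,0,0,0,0,0,0,0],
)

```text
time_s: 15.15
tcp_pos: [0.5046, 0.0817, 0.2494]
tcp_rot: [1.995, 2.427, 0.0]
ft_force: [-0.4, 0.2, -0.3]
grip_width: 0.0854
```

```bash
python3 - <<'E'
from h import *
plan([.5067,.082,.057],101.2)
P=robot.camera_params("wrist");im=robot.get_image("wrist");cv2.imwrite("pics/w8.png",im[:,:,::-1])
np.savez("w8.npz",K=P["intrinsics"],E=P["extrinsics"])
for z in(.097,.049): print(proj(P,[.5067,.082,z]))
E
```

```text
t 15.15 pos [0.5046 0.0817 0.2494] yaw 101.14 tilt 0.01 q [ 0.06 -0.2   1.93  0.    1.41 -0.14] F [-0.35  0.24 -0.32] w 0.0854
shift frac [-7.000e-04  1.030e-02  9.618e-01] turn frac -0.0010199456872887443
[220.94323696 323.13568064]
[206.30263609 322.65261946]
```

View pics/w8.png

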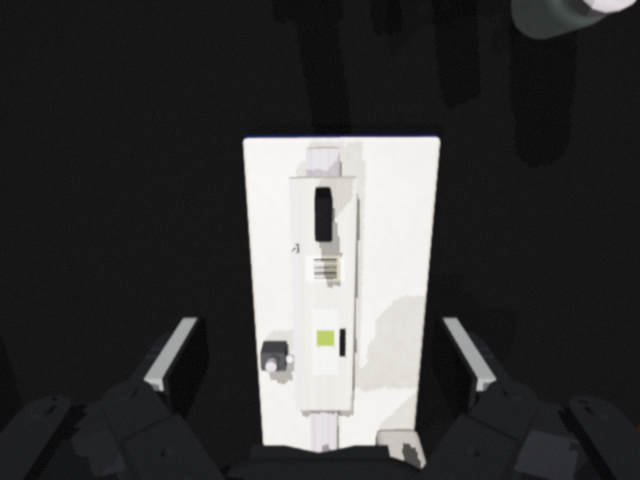

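```bash
python3 - <<'E'
from h import *
im=cv2.imread("pics/w8.png");cv2.imwrite("pics/c8.png",cv2.resize(im[180:385,245:375],None,fx=2.9*1.0,fy=2.9,interpolation=cv2.INTER_CUBIC))
z=np.load("w8.npz");P=dict(intrinsics=z["K"],extrinsics=z["E"])
th=np.radians(11.2);X=np.array([np.cos(th),np.sin(th)]);Y=np.array([-np.sin(th),np.cos(th)])
pts=dict(notch=((248.5,296),.049),ball=((358,290),.043),lab=((268,325),.049))
for k,(a,h) in pts.items():
    p=onz(P,a,h);print(k,p.round(4),"u",(p[:2]@X).round(4),"v",(p[:2]@Y).round(4))
E
```

```text
notch [0.4903 0.038  0.049 ] u 0.4884 v -0.058
ball [ 0.5053 -0.0847  0.043 ] u 0.4792 v -0.1812
lab [0.5205 0.024  0.049 ] u 0.5153 v -0.0775
```

View pics/c8.png

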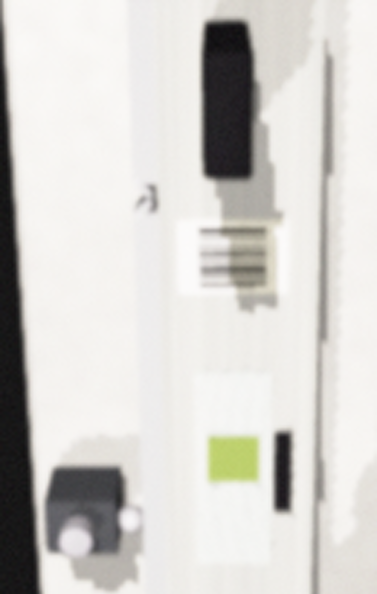

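Emit:
carry_out(
  targets=[0,0,0.01,0.1,0,0,0,0,0.2,0,0,0,0,0.2,0,0,0,0,0.2,0,0,0,0,0.15,0,0,0,0,0.08,0,0,0,0,0.025,0,0,0,0,0,0,0,0,0,0,0],
)

```text
time_s: 16.1
tcp_pos: [0.5078, 0.0818, 0.0597]
tcp_rot: [1.992, 2.427, 0.002]
ft_force: [-0.8, 0.2, 0.9]
grip_width: 0.0853
```

```bash
python3 - <<'E'
from h import *
plan([.5067,.082,.057],101.2)
P=robot.camera_params("wrist");im=robot.get_image("wrist");cv2.imwrite("pics/w9.png",im[:,:,::-1])
E
```

```text
t 16.1 pos [0.5078 0.0818 0.0597] yaw 101.24 tilt 0.13 q [ 0.06 -0.    2.09  0.    1.05 -0.14] F [-0.85  0.15  0.86] w 0.0853
shift frac [ 0.0019 -0.0051  0.0136] turn frac 0.0005867560201750166
```

View pics/w9.png

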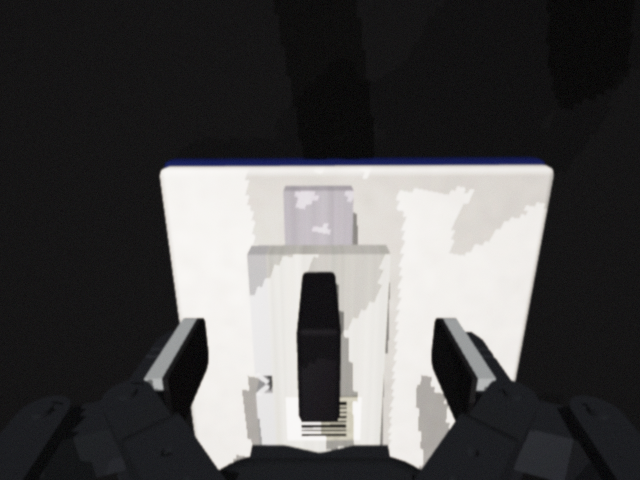

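Emit:
carry_out(
  targets=[0,0,0,0.01,0,255,0,0,0,0,255,0,0,0,0,255,0,0,0,0,255,0,0,0,0,255,0,0,0,0,255,0,0,0,0,255,0,0,0,0,255,0,0,0,0,255,0,0,0,0],
  force=50,
)

```text
time_s: 17.15
tcp_pos: [0.5073, 0.0818, 0.0565]
tcp_rot: [1.992, 2.428, 0.002]
ft_force: [5.1, 0.3, -2.1]
grip_width: 0.0131
```

```bash
python3 - <<'E'
from h import *
plan([.5067,.082,.057],101.2)
P=robot.camera_params("wrist");im=robot.get_image("wrist");cv2.imwrite("pics/w10.png",im[:,:,::-1])
F=[]
for i in range(4):
    robot.get_image("wrist");s=robot.observe();F.append([*s["ft_force"],*s["tcp_pos"]])
print(np.mean(F,0).round(4))
for n in ["scene","top"]:
    im=robot.get_image(n);cv2.imwrite(f"pics/{n}10.png",cv2.resize(im[190:310,230:400,::-1],None,fx=4,fy=4))
E
```

```text
t 17.15 pos [0.5073 0.0818 0.0565] yaw 101.27 tilt 0.09 q [ 0.06  0.    2.09  0.    1.05 -0.14] F [ 5.14  0.3  -2.14] w 0.0131
shift frac [ 0.0015 -0.0027 -0.0024] turn frac 0.0011536929518740635
[ 5.2561  1.6037 -2.4809  0.5073  0.0818  0.0565]
```

View pics/w10.png

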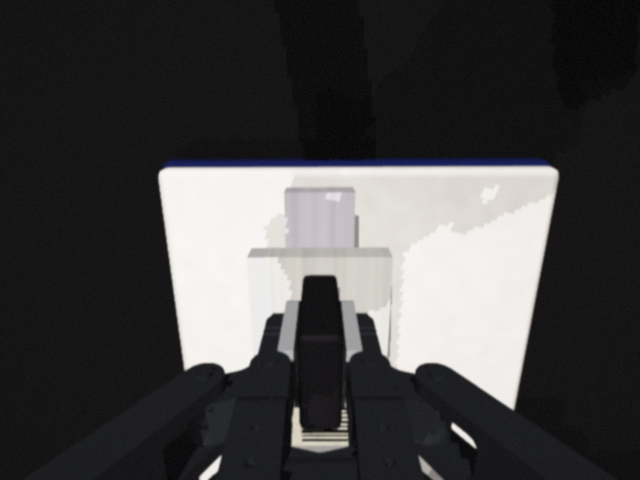

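View pics/scene10.png

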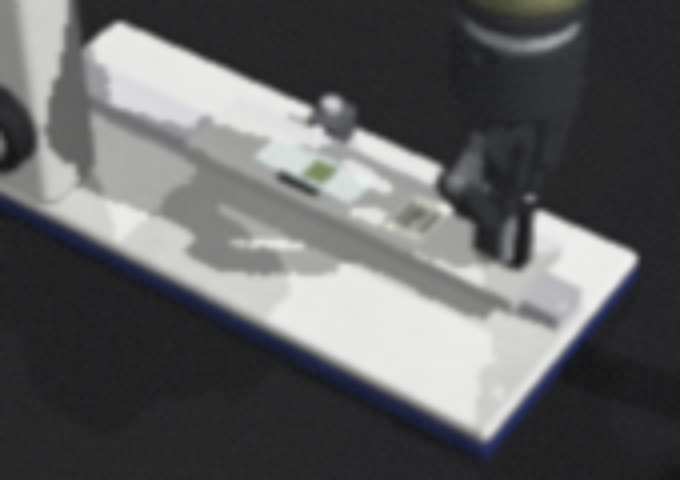

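View pics/top10.png

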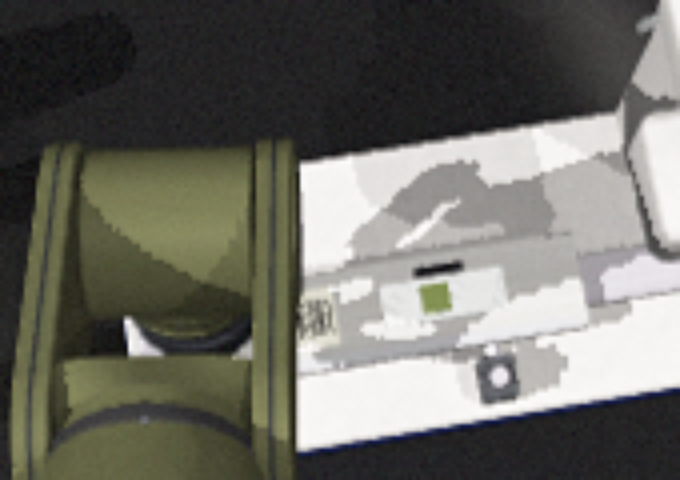

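Emit:
carry_out(
  targets=[255,-0.01,0.003,0,0,255,-0.03,0,0,0,255,-0.05,0,0,0,255,-0.05,0,0,0,255,-0.05,0,0,0,255,-0.05,0,0,0,255,-0.05,0,0,0,255,-0.05,0,0,0,255,-0.05,0,0,0,255,-0.05,0,0,0,255,-0.04,0,0,0,255,-0.02,0,0,0,255,0,0,0,0,255,0,0,0,0],
)

```text
time_s: 18.9
tcp_pos: [0.5273, -0.0167, 0.0565]
tcp_rot: [1.992, 2.427, 0.0]
ft_force: [5.9, -1.8, -3.2]
grip_width: 0.0135
```

```bash
cat >> h.py <<'E'
def meas(n=6):
    F=[]
    for i in range(n):
        robot.get_image("wrist");s=robot.observe();F.append([*s["ft_force"],*s["tcp_pos"]])
    m=np.mean(F,0);th=np.radians(11.2)
    X=np.array([np.cos(th),np.sin(th)]);Y=np.array([-np.sin(th),np.cos(th)])
    print("t",round(s["time_s"],2),"F along v",(m[:2]@Y).round(2),"across",(m[:2]@X).round(2),"z",m[2].round(2),"pos v",(m[3:5]@Y).round(4),"u",(m[3:5]@X).round(4),"z",m[5].round(4),"w",s["grip_width"].round(4))
E
python3 - <<'E'
from h import *
meas()
for n in ["scene","top"]:
    im=robot.get_image(n);cv2.imwrite(f"pics/{n}11.png",cv2.resize(im[190:310,230:400,::-1],None,fx=4,fy=4))
E
```

```text
Traceback (most recent call last):
  File "h.py", line 32, in meas
    print("t",round(s["time_s"],2),"F along v",(m[:2]@Y).round(2),"across",(m[:2]@X).round(2),"z",m[2].round(2),"pos v",(m[3:5]@Y).round(4),"u",(m[3:5]@X).round(4),"z",m[5].round(4),"w",s["grip_width"].round(4))
                                                                                                                                                                                          ^^^^^^^^^^^^^^^^^^^^^
AttributeError: 'float' object has no attribute 'round'
```

```bash
sed -i 's/s\["grip_width"\].round(4))$/round(s["grip_width"],4))/' h.py
python3 - <<'E'
from h import *
meas()
for n in ["scene","top"]:
    im=robot.get_image(n);cv2.imwrite(f"pics/{n}11.png",cv2.resize(im[190:310,230:400,::-1],None,fx=4,fy=4))
E
```

```text
t 19.5 F along v -2.52 across 5.05 z -2.2 pos v -0.1188 u 0.514 z 0.0565 w 0.0134
```

View pics/scene11.png

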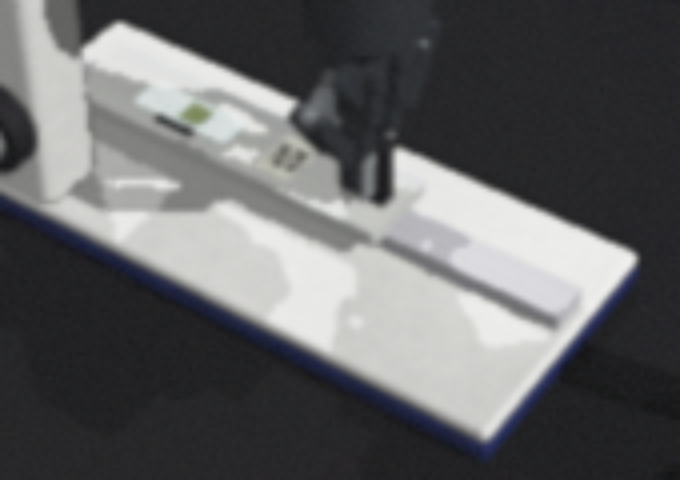

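View pics/top11.png

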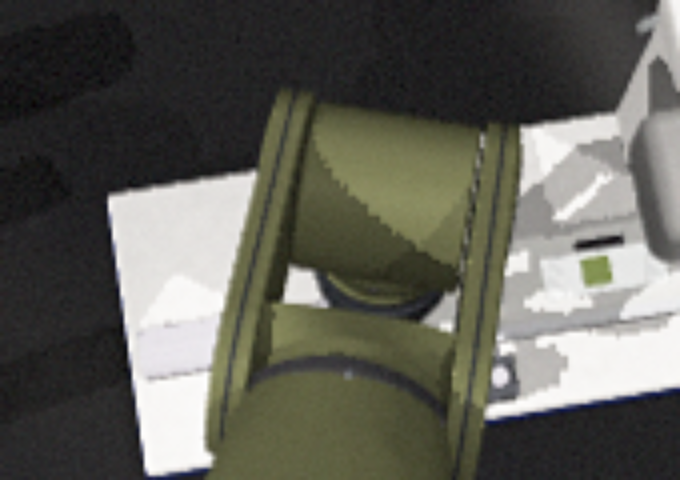

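Emit:
carry_out(
  targets=[255,-0.01,0,0,0,255,-0.01,0,0,0,255,-0.01,0,0,0,255,-0.01,0,0,0,255,-0.01,0,0,0,255,-0.01,0,0,0,255,-0.01,0,0,0,255,-0.005,0,0,0,255,0,0,0,0],
)

```text
time_s: 20.5
tcp_pos: [0.5301, -0.0306, 0.0565]
tcp_rot: [1.992, 2.428, 0.002]
ft_force: [5.6, 1.5, -2.8]
grip_width: 0.013
```

```bash
python3 -c "
from h import *
meas(6)"
```

```text
t 20.8 F along v 1.46 across 5.31 z -1.28 pos v -0.133 u 0.5141 z 0.0565 w 0.0134
```

Emit:
carry_out(
  targets=[255,-0.01,0,0,0,255,0,0,0,0],
)

```text
time_s: 21.0
tcp_pos: [0.5306, -0.0327, 0.0565]
tcp_rot: [1.992, 2.428, 0.001]
ft_force: [4.6, 0.9, -2.8]
grip_width: 0.0137
```

```bash
python3 -c "
from h import *
meas(5)"
```

```text
t 21.25 F along v -0.05 across 5.42 z -2.21 pos v -0.1352 u 0.5141 z 0.0565 w 0.0136
```

Emit:
carry_out(
  targets=[255,-0.01,0,0,0,255,0,0,0,0],
)

```text
time_s: 21.45
tcp_pos: [0.531, -0.0349, 0.0565]
tcp_rot: [1.992, 2.428, 0.001]
ft_force: [5.5, 0.3, -2.1]
grip_width: 0.0135
```

```bash
python3 -c "
from h import *
meas(5)"
```

```text
t 21.7 F along v -1.03 across 5.8 z -2.03 pos v -0.1375 u 0.5141 z 0.0565 w 0.0134
```

Emit:
carry_out(
  targets=[255,-0.005,0,0,0,255,0,0,0,0],
)

```text
time_s: 21.9
tcp_pos: [0.5312, -0.0357, 0.0565]
tcp_rot: [1.992, 2.428, 0.001]
ft_force: [4.9, 0.6, -2.2]
grip_width: 0.0133
```

```bash
python3 -c "
from h import *
meas(5)"
```

```text
t 22.15 F along v 0.15 across 5.74 z -2.27 pos v -0.1383 u 0.5141 z 0.0565 w 0.0132
```

Emit:
carry_out(
  targets=[255,-0.005,0,0,0,255,0,0,0,0],
)

```text
time_s: 22.35
tcp_pos: [0.5314, -0.0368, 0.0565]
tcp_rot: [1.992, 2.428, 0.001]
ft_force: [5.7, 0.9, -2.3]
grip_width: 0.0133
```

```bash
python3 -c "
from h import *
meas(5)"
```

```text
t 22.6 F along v -0.66 across 5.52 z -1.6 pos v -0.1394 u 0.5141 z 0.0565 w 0.0136
```

Emit:
carry_out(
  targets=[255,-0.005,0,0,0,255,0,0,0,0],
)

```text
time_s: 22.8
tcp_pos: [0.5316, -0.0379, 0.0565]
tcp_rot: [1.992, 2.428, 0.001]
ft_force: [5.1, -0.8, -2.2]
grip_width: 0.0134
```

```bash
python3 -c "
from h import *
meas(6)"
```

```text
t 23.1 F along v -0.67 across 5.42 z -1.98 pos v -0.1405 u 0.5141 z 0.0565 w 0.0133
```

Emit:
carry_out(
  targets=[255,-0.005,0,0,0,255,0,0,0,0],
)

```text
time_s: 23.3
tcp_pos: [0.5319, -0.0391, 0.0565]
tcp_rot: [1.991, 2.428, 0.001]
ft_force: [6.1, -0.9, -1.7]
grip_width: 0.0134
```

```bash
python3 -c "
from h import *
meas(6)
for n in ['scene']:
    im=robot.get_image(n);cv2.imwrite(f'pics/{n}12.png',cv2.resize(im[190:270,260:370,::-1],None,fx=7,fy=7))"
```

```text
t 23.6 F along v -1.74 across 5.57 z -2.16 pos v -0.1417 u 0.5141 z 0.0565 w 0.0137
```

View pics/scene12.png

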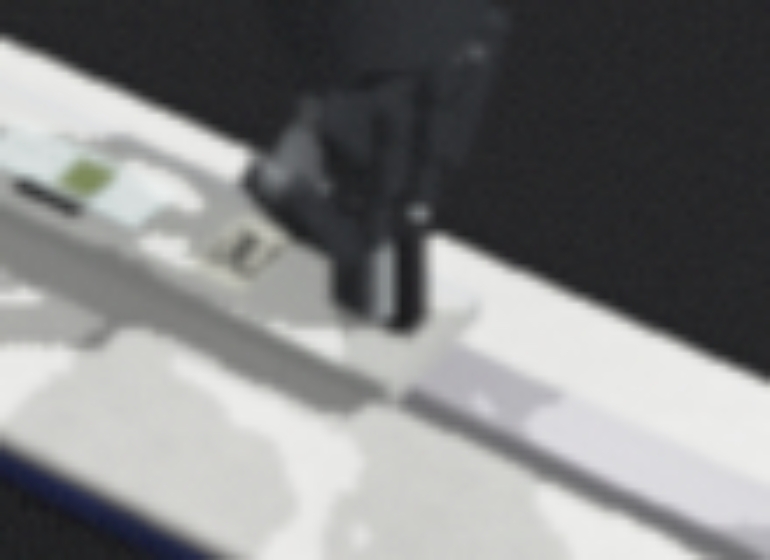

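Emit:
carry_out(
  targets=[255,-0.005,0,0,0,255,0,0,0,0],
)

```text
time_s: 23.85
tcp_pos: [0.532, -0.0399, 0.0565]
tcp_rot: [1.992, 2.428, 0.001]
ft_force: [5.8, 0.7, -1.7]
grip_width: 0.013
```

```bash
python3 -c "
from h import *
meas(6)"
```

```text
t 24.15 F along v -0.9 across 5.51 z -2.25 pos v -0.1425 u 0.5141 z 0.0565 w 0.0133
```

Emit:
carry_out(
  targets=[255,-0.005,0,0,0,255,0,0,0,0],
)

```text
time_s: 24.35
tcp_pos: [0.5321, -0.0401, 0.0565]
tcp_rot: [-1.993, -2.429, -0.002]
ft_force: [4.4, 4.0, -2.1]
grip_width: 0.0134
```

```bash
python3 -c "
from h import *
meas(6)"
```

```text
t 24.65 F along v 2.38 across 5.31 z -0.83 pos v -0.1427 u 0.5141 z 0.0565 w 0.0136
```

Emit:
carry_out(
  targets=[255,-0.004,0,0,0,255,0,0,0,0],
)

```text
time_s: 24.85
tcp_pos: [0.5321, -0.0402, 0.0565]
tcp_rot: [-1.992, -2.428, -0.004]
ft_force: [5.1, 6.8, -1.3]
grip_width: 0.0133
```

```bash
python3 -c "
from h import *
meas(6)"
```

```text
t 25.15 F along v 5.25 across 5.35 z -0.38 pos v -0.1428 u 0.5141 z 0.0565 w 0.0132
```

Emit:
carry_out(
  targets=[255,0.006,0,0,0,255,0,0,0,0,255,0,0,0,0,255,0,0,0,0,255,0,0,0,0],
)

```text
time_s: 25.65
tcp_pos: [0.532, -0.04, 0.0565]
tcp_rot: [1.992, 2.428, 0.002]
ft_force: [4.8, 2.4, -1.4]
grip_width: 0.0135
```

```bash
python3 -c "
from h import *
meas(6)
im=robot.get_image('scene');cv2.imwrite('pics/s13.png',im[:,:,::-1])
im=robot.get_image('top');cv2.imwrite('pics/t13.png',im[:,:,::-1])"
```

```text
t 25.95 F along v 1.48 across 5.52 z -1.68 pos v -0.1426 u 0.5141 z 0.0565 w 0.0131
```

View pics/s13.png

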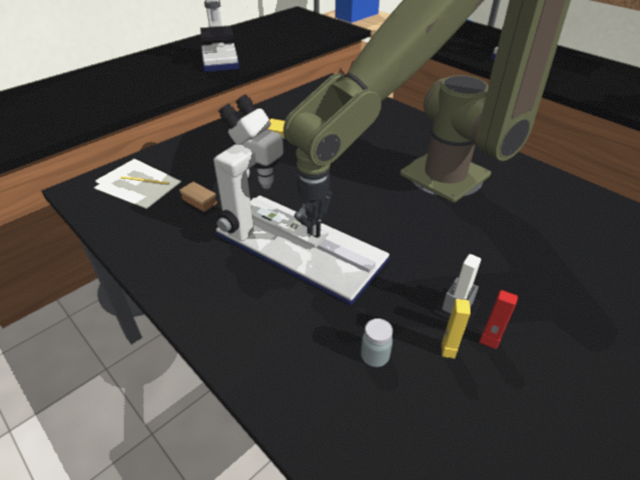

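View pics/t13.png

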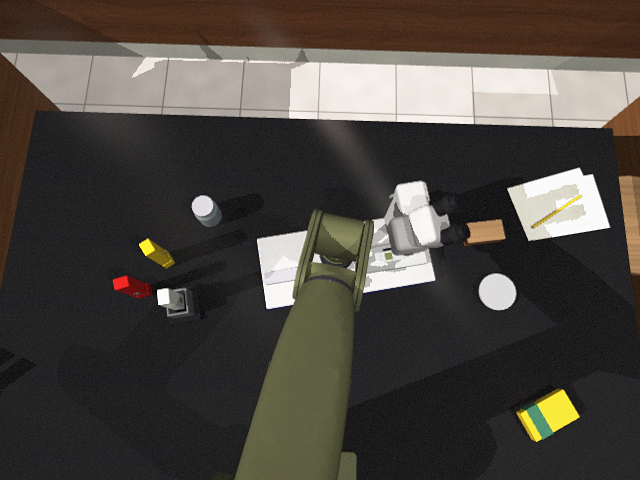

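The pictures show the scanner upright in its stand (top view ~(172,300)). The jar, dish and slide box have not moved, and the fin is held at the click. Handing in.

```bash
python3 -c "
from h import *
print(robot.job_done())
meas(3)"
```

```text
the job is handed in; nothing more can be done
None
the job is handed in; nothing more can be done
```

I finished both parts of the task and handed it in at about 26 s. The hand-in gives no verdict.

- **Scanner:** I held the white scanner still about 9 cm above the label's middle for just over a second. By the wrist camera the aim was within about 2 mm. I then stood it back in its stand and let go. The last scene and top pictures show it upright in the stand.
- **Carrier:** I gripped the fin across the rail with 50 N and slid it about 124 mm. The pictures had predicted about 123.5 mm.
- **Click:** I read this from the wrist force. The carrier was drawn forward at up to about 1.7 N, then resistance rose to 5.25 N while the hand moved only about 0.3 mm. I backed off slightly, and the last reading was 1.5 N along the rail, with the fin still gripped at a 13 mm opening.
- **Bystanders:** The jar, dish and slide box look unmoved in the last pictures.

Two checks were weaker:
- **Notch not seen:** The gripper hid the notch and ball at the end, so their alignment rests on the force signature and the travel.
- **Sideways force:** A steady force of about 5 N across the rail remained, which I took to be a small sideways misalignment of the grip.

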